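# Fold down the ratchet copy stand

## Robot

A 6-joint arm with a two-finger parallel gripper is mounted at the origin on the work surface. World frame = base frame: x ahead of the robot, y to its left, z up, the work surface at z = 0. Lengths are in m, angles in rad, forces in N, time in s.
With the tool pointing down it reaches from about 0.25 to 0.775 m from the base axis. Payload 4 kg.
Tool frame: the origin (TCP) lies at the very end of the fingers, on their centre line; the grasp point (between the pads) lies 19 mm behind it; z points along the fingers, y is the line along which they close (so a half turn about z gives the same grasp; the last joint's range is limited). The gripper opens to 85 mm and grips with 20 to 120 N. Pads are 22 mm wide; open, the fingers measure 114 mm over their backs; the gripper's body (76 mm by 85 mm) begins 54 mm behind the grasp point. The pads swing forward as they close: fully open they stand 13 mm farther back than shut.
Start: joints at [1.074, 0.087, 1.371, -0, 1.684, -0.103], TCP at [0.211, 0.508, 0.231] pointing down, gripper open.
Joint ranges: [-3.1, 3.1], [-0.76, 2.03], [0.27, 2.55], [-1.08, 4.22], [0.17, 2.65], [-2.57, 2.57]. Speed limits (rad/s): [2.79, 2.79, 3.14, 3.14, 3.14, 3.14].

## Interface

Orientations are given as a unit quaternion [x, y, z, w].
In Python, from workcell import * gives the robot as it stands. The module is installed in compiled form; this text tells all that it offers.
- The arm moves only by the tool carry_out, never from a script. Its argument "series" is a list of rows, each a list of 7 numbers: the turn, a rotation vector about the tool's x, y, z in degrees, then the shift along the tool's x, y, z in cm, then the closure, from 0 (fully open) to 1 (shut). In form: [[wx, wy, wz, tx, ty, tz, gripper], ...]. A call has 1 to 12 rows; each row is the pose to reach, as a shift and turn from the pose commanded when the call began, along the tool's axes at that moment; what a row does not reach only later rows make up. A row lasts 1/8 s, in which the tool goes at most 62.5 mm and 10.7 degrees, less where a joint would pass 70% of its speed; a pose out of reach is approached as far as the arm can. A call with a gripper value outside its range is refused whole. The fingers move at their own pace and stop on an object; "force" is the grip in N (left out, the last holds). Time passes only in rows, so rows that repeat a pose let the fingers close. It gives the time, the measured TCP pose, the force, the opening and the grip force at its end, in the units of the state.
- observe(): the state, without advancing time (a new reading comes with each control period).
- grab_frame(name): name is "scene" or "top"; returns the picture (480x640x3 uint8, red, green, blue); there is no depth.
- get_calibration(name): a dict with "fovy" (degrees; the focal length in pixels is half the picture's height over the tangent of half this angle, whatever the lens; pixels are square), "cx", "cy" (the principal point, pixels), "eye" and "attitude" of the camera in the world. Camera axes: x right, y down, z forward; pixel columns grow to the right and rows downward; lengths in m; the calibration is good to about 2 mm. A picture is of the moment at which its call begins. get_calibration takes no time and is no camera call.
- job_done(): hands the job in; it is judged then, once.
The state is a dict: "t": time; "qpos": joint angles; "joint_velocities": joint speeds; "joint_torque": joint torques, N m; "eef_pos": TCP position; "eef_rot": TCP orientation; "wrist_force": force on the tool from outside, world axes, zero at the start; "ft_torque": the same for the moment, N m; "opening": finger opening in m; "grasp_force": force on a finger pad.
Only numpy, scipy, OpenCV 4.12 (cv2) and the standard library are available. Lean on these libraries where they do the work, as an engineer would, in place of code of your own. Each camera call takes 0.05 s, during which the arm holds its last target. There are 200 camera calls.

## Task

The board of the copy stand (the larger sloped stand, with a knob on its raised edge) is propped up in one of its ratchet notches. Take it by the knob, lift it on past the last notch until the pawl is thrown clear, then lower it gently, without letting it drop, until it lies flat on its base, and let go.

Things in the scene. Friction and masses are not known exactly. Their poses are not given: they have to be found in the camera images.
- board (a joint): The copy stand's wooden board, 205 x 250 x 10 mm, about 0.45 kg, hinged along its edge nearest the robot. Value: angle to level in rad, 0 = flat on its base, growing as the far edge rises, stop at 1.40. It rises freely; notches at about 0.28, 0.54 and 0.81 stop it falling back, and it starts in one of them. With the pawl thrown clear it falls by its own weight unless held.
- knob (a point): Centre of the steel barrel knob at the middle of the board's far, raised edge: a cylinder 20 mm in diameter, 36 mm long, axis parallel to the hinge, flat ends to pinch, 45 mm beyond the plate on a stalk 12 mm wide. It lies 245 mm from the hinge axis and turns with the board: x from hinge to knob, y along the hinge, z normal to the board.
- hinge (a point): Middle of the board's hinge axis, on the stand's base (235 x 264 mm, fixed to the desk), 68 mm above the desk. x: level, from the hinge to where the knob lies when the board is flat; y: along the hinge axis; z: up.
- pawl (a joint): Steel pawl, a finger 45 mm long beside the ratchet wheel at the stand's left (+y) end. Value in rad: 0 = engaged, leaning on the wheel; it rocks to about 0.1 as a tooth passes. With the board at about 1.2 a lobe on the wheel throws it clear: above 0.5 it stays out by its own weight (stop at 0.6). Once the board is lowered below about 0.2 a pin sets it back to engaged, which is as it should be.

How it is judged:
By the outcome, as a careful person would: the job done as asked, in the order asked, and still so for the second after the job is handed in, with the robot touching nothing.
It also fails if it takes over 48 s, if anything falls off the work surface, if the arm or the gripper's body presses on something with over 40 N, if the wrist force passes 120 N, or if a joint passes its speed limit or range.

## Working session

There is one attempt and no reset: what is moved stays moved. The work goes in short steps, Python scripts to look and compute and a tool call to move; the robot and the scene stay as the last step left them, time stands still between calls to the robot, and variables do not carry over. Pictures are saved under pics/ and viewed, at most 10 in all, crops included, and the job is handed in when it is done.

Besides the shell and the picture viewer there is one more tool, called after ">>>" by a JSON object that holds its "fn" and its "kwargs", one argument or row to a line. carry_out: Moves the arm, as the interface text tells. Its arguments: {"type":"object","properties":{"series":{"type":"array","items":{"type":"array","items":{"type":"number"}}},"force":{"type":"number"}},"required":["series"]}

```bash
mkdir -p pics; python3 - <<'E'
from workcell import *
import cv2
for n in("scene","top"):
    cv2.imwrite(f"pics/{n}0.png",grab_frame(n)[:,:,::-1]); print(n,get_calibration(n))
print(observe())
E
```

```text
scene {'fovy': 51.67698256976028, 'cx': 315.1470780906748, 'cy': 237.85484241991307, 'eye': array([ 1.04574948, -0.24805455,  0.59363525]), 'attitude': array([ 0.7661529 ,  0.48580088, -0.22571365, -0.35505011])}
top {'fovy': 55.9581094436877, 'cx': 316.1129386873011, 'cy': 243.56968901460343, 'eye': array([ 0.44107879, -0.00772448,  0.77006084]), 'attitude': array([-0.70379539,  0.70885669, -0.02540292,  0.03935642])}
{'t': 0.1, 'qpos': array([ 1.07388424e+00,  8.79401508e-02,  1.37212613e+00, -1.10752339e-05,
        1.68359907e+00, -1.03112234e-01]), 'joint_velocities': array([ 2.78473301e-04, -1.18081442e-03, -4.22981595e-03, -1.30301462e-03,
        2.40994624e-05,  8.63725140e-04]), 'joint_torque': array([ 2.03410476e-03, -3.53015220e+01, -3.14218032e+01, -1.76691815e-04,
        7.92119710e-03, -4.97494159e-05]), 'eef_pos': array([0.21083321, 0.5074983 , 0.23021222]), 'eef_rot': array([ 1.95630603e-01,  9.80677110e-01, -9.91686977e-04, -3.01017579e-04]), 'wrist_force': array([ 1.15978409, -0.1047458 ,  0.12209247]), 'ft_torque': array([-0.02303318, -0.04636106, -0.06944392]), 'grasp_force': 0.0, 'opening': 0.0854649689499423}
```

View pics/scene0.png

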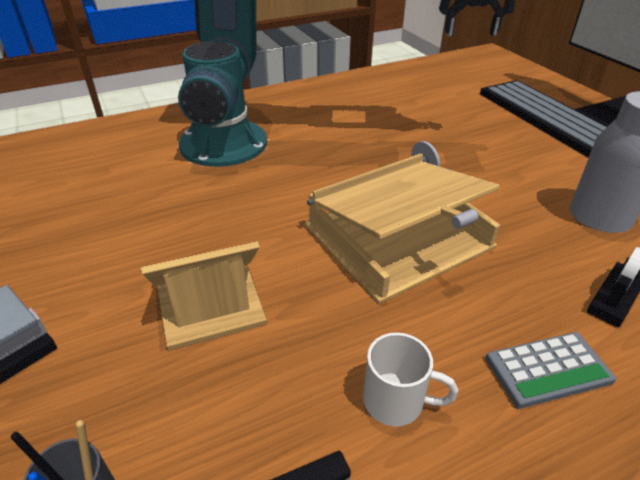

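View pics/top0.png

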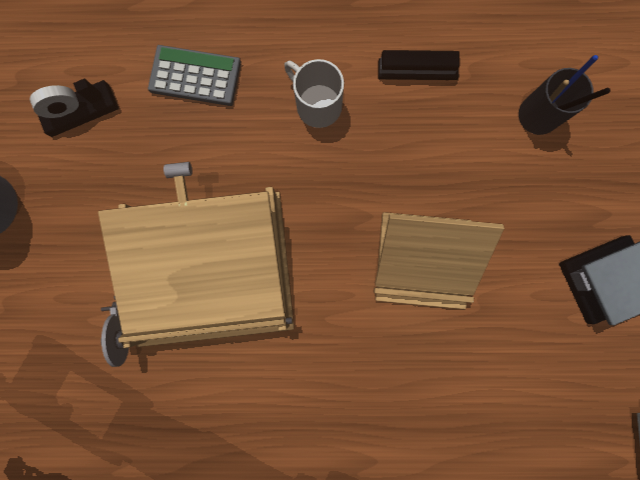

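The top view shows the board at the left with its knob at about (177,170) and the wheel at (115,340). The scene view shows the knob at about (465,218). I'll enlarge both.

```bash
python3 - <<'E'
import cv2,numpy as np
a=cv2.imread("pics/top0.png")[150:360,85:305]; b=cv2.imread("pics/scene0.png")[130:310,295:515]
a=cv2.resize(a,(550,525),interpolation=cv2.INTER_CUBIC)
cv2.imwrite("pics/topc.png",a)
b=cv2.resize(b,(770,630)[:1]+(630,),interpolation=cv2.INTER_CUBIC)[:600]
cv2.imwrite("pics/scenec.png",b)
E
```

```text
(no output)
```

View pics/topc.png

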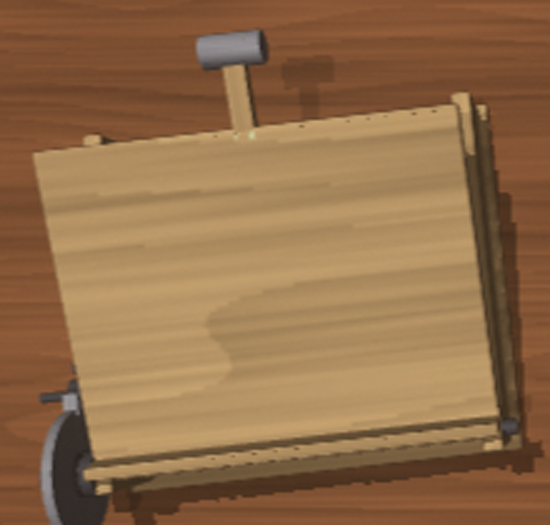

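View pics/scenec.png

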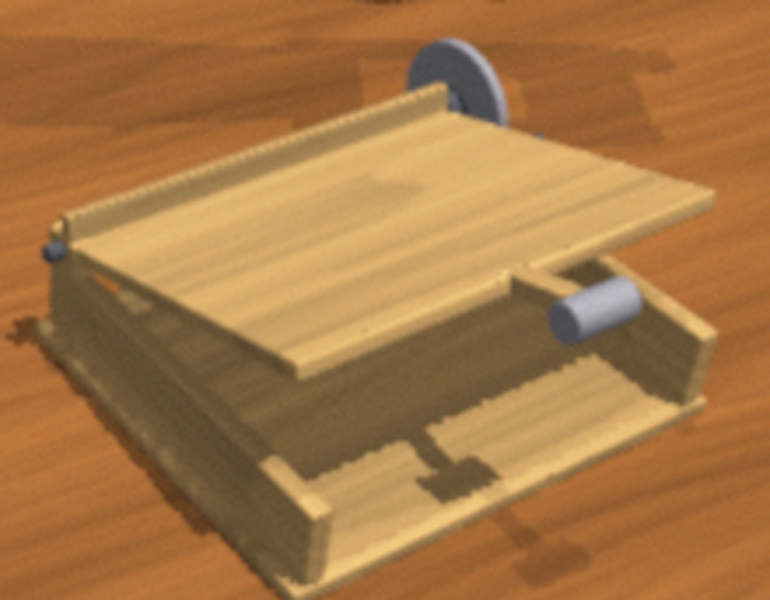

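```bash
cat > h.py <<'E'
from workcell import *
import numpy as np
from scipy.spatial.transform import Rotation as R
from scipy.optimize import least_squares
def proj(n,P):
    c=get_calibration(n); f=240/np.tan(np.radians(c["fovy"]/2))
    p=R.from_quat(c["attitude"]).inv().apply(np.atleast_2d(P)-c["eye"])
    return p[:,:2]/p[:,2:]*f+[c["cx"],c["cy"]]
def model(v):
    hx,hy,yaw,a,h,yl,yr=v
    L=np.array([[.245,0,0],[.2,.125,h],[.2,-.125,h]])
    H=np.array([[0,yl,0],[0,yr,0]])
    Rz=R.from_euler('z',yaw); o=np.array([hx,hy,.068])
    return np.vstack([Rz.apply(R.from_euler('y',-a).apply(L)),Rz.apply(H)])+o
E
python3 - <<'E'
from h import *
T=np.array([[177.8,169.2],[99,211.2],[268.2,192.4],[119,340],[289.8,320.8]])
S=np.array([[465,218.9],[499,185.1],[380.1,234.3],[425,158.6],[310,201.4]])
w=np.array([1,1,1,.3,.5])[:,None]
f=lambda v:np.r_[(w*(proj("top",model(v))-T)).ravel(),(w*(proj("scene",model(v))-S)).ravel()]
s=least_squares(f,[.33,.16,-.1,.3,.005,.13,-.13])
print(s.x.round(4)); print(f(s.x).reshape(-1,2).round(1)); print(model(s.x).round(4))
# free triangulation of knob
k=least_squares(lambda P:np.r_[(proj("top",P)-T[0]).ravel(),(proj("scene",P)-S[0]).ravel()],[.5,.2,.13]);print(k.x,k.fun)
E
```

```text
[ 0.3736  0.1798  0.1049  0.2677  0.0031  0.1351 -0.1317]
[[-0.2  0.6]
 [-1.7 -0.6]
 [-1.  -1.2]
 [-0.5 -0.2]
 [-0.5 -0.2]
 [-1.5  0.1]
 [-0.4  0.2]
 [-1.5  0.8]
 [-0.6  0.7]
 [-0.6  0.1]]
[[0.6086 0.2045 0.1328]
 [0.5515 0.3242 0.1239]
 [0.5777 0.0756 0.1239]
 [0.3594 0.3141 0.068 ]
 [0.3874 0.0488 0.068 ]]
[0.60976449 0.20494715 0.13328525] [-0.57411527 -0.32290212 -0.66793327  0.1922109 ]
```

The fit agrees to about 1 px: hinge at (0.374, 0.180), yaw 0.105 and board at the 0.28 notch. Next I'll compute the approach.

```bash
cat >> h.py <<'E'
HX,HY,YAW=.3740,.1800,.1049
Rz=R.from_euler('z',YAW)
def pose(a,tilt=None,d=.023,up=0.):
    """tool pose holding the knob at board angle a"""
    if tilt is None: tilt=.5*max(a-.28,0)
    k=Rz.apply([.245*np.cos(a),0,.245*np.sin(a)])+[HX,HY,.068]
    z=Rz.apply([np.sin(tilt),0,-np.cos(tilt)]); y=Rz.apply([0,1,0])
    cur=R.from_quat(observe()["eef_rot"]).as_matrix()
    if cur[:,1]@y<0: y=-y
    return k+z*(d-up),R.from_matrix(np.c_[np.cross(y,z),y,z])
def rel(p,r):
    s=observe(); c=R.from_quat(s["eef_rot"])
    return np.r_[np.degrees((c.inv()*r).as_rotvec()),c.inv().apply(p-s["eef_pos"])*100].round(2)
E
python3 - <<'E'
from h import *
np.set_printoptions(suppress=True)
p,r=pose(.28,up=.11); print(p,r.as_matrix().round(2).tolist())
print(rel(np.array([.40,.25,.30]),r).tolist(),rel(p,r).tolist())
E
```

```text
[0.60816428 0.20465433 0.22270713] [[-0.99, -0.1, 0.0], [-0.1, 0.99, 0.0], [-0.0, 0.0, -1.0]]
[-0.11, -0.04, -28.57, -27.35, -16.53, -6.95] [-0.11, -0.04, -28.57, -48.31, -12.72, 0.77]
```

>>> {"fn": "carry_out", "kwargs": {
  "series": [
    [0,0,-10,-7,-4.2,-3,0],
    [0,0,-19,-14,-8.4,-6,0],
    [0,0,-28.6,-21,-12.6,-7,0],
    [0,0,-28.6,-27,-16,-7,0],
    [0,0,-28.6,-33,-15.5,-5,0],
    [0,0,-28.6,-38,-14.5,-3,0],
    [0,0,-28.6,-43,-13.5,-1,0],
    [0,0,-28.6,-48.3,-12.7,0.5,0],
    [0,0,-28.6,-48.3,-12.7,0.8,0],
    [0,0,-28.6,-48.3,-12.7,0.8,0],
    [0,0,-28.6,-48.3,-12.7,0.8,0]
  ]
}}

```text
t: 1.48
eef_pos: [0.6078, 0.2055, 0.223]
eef_rot: [-0.053, 0.999, 0.0, -0.001]
wrist_force: [-0.0, -0.0, 0.4]
opening: 0.0855
grasp_force: 0.0
```

```bash
python3 - <<'E'
from h import *
import cv2
s=observe();print(s["t"],s["eef_pos"],s["wrist_force"])
print(rel(*pose(.28,up=.04)).tolist(),rel(*pose(.28)).tolist())
a=grab_frame("top")[100:340,60:380,::-1];b=grab_frame("scene")[80:320,270:590,::-1]
cv2.imwrite("pics/p1.png",cv2.resize(np.hstack([a,b]),(800,300)))
E
```

```text
1.475 [0.60778407 0.20553104 0.22303577] [-0.0195533  -0.01799403  0.44397856]
[0.02, -0.07, 0.03, -0.04, -0.09, 7.03] [0.02, -0.07, 0.03, -0.04, -0.1, 11.03]
```

View pics/p1.png

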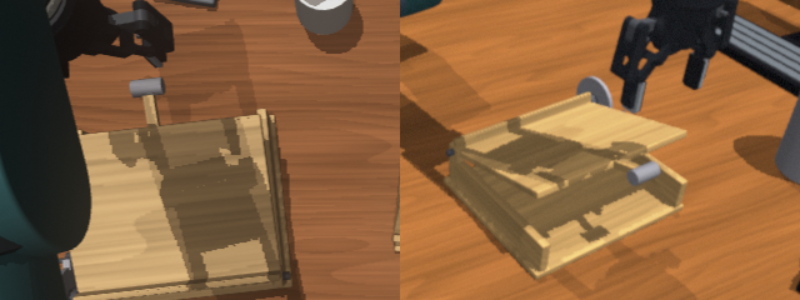

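Gripper sits above the knob, which I put at about (145,88) in the left panel and (645,172) in the right. I'll check the fingertip midpoint, about (482,152) in scene pixels, against its projection.

```bash
python3 - <<'E'
from h import *
s=observe();z=R.from_quat(s["eef_rot"]).as_matrix()
p=s["eef_pos"]-z[:,2]*.013
for q in(p,p+.045*z[:,1],p-.045*z[:,1]): print(proj("scene",q).round(),proj("top",q).round())
E
```

```text
[[479. 158.]] [[148. 149.]]
[[502. 149.]] [[112. 153.]]
[[454. 167.]] [[185. 144.]]
```

Tips match the projection. Going down and gripping.

>>> {"fn": "carry_out", "kwargs": {
  "series": [
    [0,0,0,0,-0.1,4,0],
    [0,0,0,0,-0.1,8,0],
    [0,0,0,0,-0.1,10,0],
    [0,0,0,0,-0.1,11,0],
    [0,0,0,0,-0.1,11,0],
    [0,0,0,0,-0.1,11,0]
  ],
  "force": 40
}}

```text
t: 2.33
eef_pos: [0.6095, 0.2046, 0.1154]
eef_rot: [-0.053, 0.999, 0.0, 0.002]
wrist_force: [0.1, -0.9, -0.1]
opening: 0.0852
grasp_force: 0.0
```

>>> {"fn": "carry_out", "kwargs": {
  "series": [
    [0,0,0,0,0,0,0.4],
    [0,0,0,0,0,0,0.6],
    [0,0,0,0,0,0,0.8],
    [0,0,0,0,0,0,1],
    [0,0,0,0,0,0,1],
    [0,0,0,0,0,0,1],
    [0,0,0,0,0,0,1],
    [0,0,0,0,0,0,1]
  ],
  "force": 40
}}

```text
t: 3.32
eef_pos: [0.6088, 0.2042, 0.1135]
eef_rot: [-0.053, 0.999, -0.0, 0.0]
wrist_force: [1.7, -0.4, 0.5]
opening: 0.0353
grasp_force: 45.1
```

```bash
python3 - <<'E'
from h import *
import cv2
s=observe();print(s["t"],s["eef_pos"],s["wrist_force"],s["opening"],s["grasp_force"])
for a in(.28,.4,.5,.6,.7,.8,.9,1.0,1.1,1.2,1.25,1.3): print(a,rel(*pose(a)).tolist())
b=grab_frame("scene")[120:300,350:590,::-1]
cv2.imwrite("pics/p2.png",cv2.resize(b,(720,540)))
E
```

```text
3.325 [0.60875929 0.20423743 0.11349962] [ 1.71332344 -0.38285109  0.4816386 ] 0.03530640344750967 45.100218057632446
0.28 [-0.0, 0.04, 0.02, 0.05, 0.05, 0.08]
0.4 [-0.0, -3.39, 0.02, 0.89, 0.05, -2.7]
0.5 [-0.0, -6.26, 0.02, 1.84, 0.05, -4.91]
0.6 [-0.0, -9.12, 0.02, 3.01, 0.05, -7.02]
0.7 [-0.0, -11.99, 0.02, 4.38, 0.05, -8.99]
0.8 [-0.0, -14.85, 0.02, 5.93, 0.05, -10.81]
0.9 [0.0, -17.72, 0.02, 7.66, 0.05, -12.46]
1.0 [0.0, -20.58, 0.02, 9.54, 0.05, -13.92]
1.1 [0.0, -23.45, 0.02, 11.56, 0.05, -15.18]
1.2 [0.0, -26.31, 0.02, 13.69, 0.05, -16.23]
1.25 [0.0, -27.74, 0.02, 14.79, 0.05, -16.68]
1.3 [0.0, -29.18, 0.02, 15.91, 0.05, -17.06]
```

View pics/p2.png

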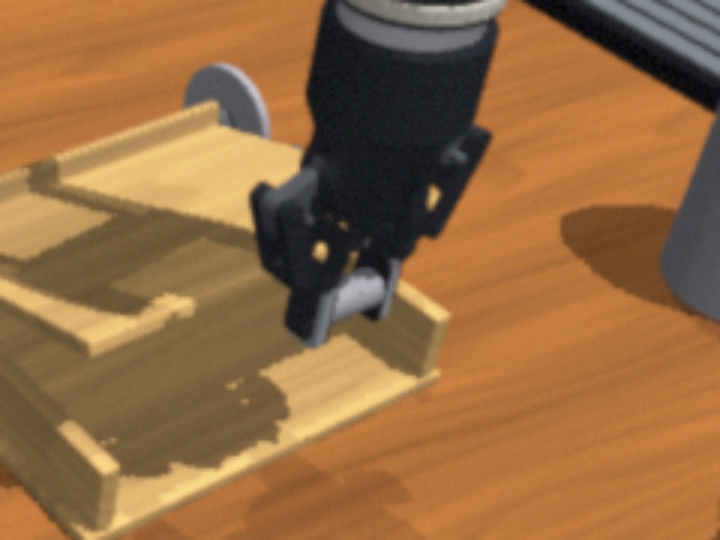

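The knob is pinched between the pads at about (355,295), opening 35 mm, grip 45 N. Lifting along the arc to about 0.8 first.

>>> {"fn": "carry_out", "kwargs": {
  "series": [
    [0,-1.7,0,0.4,0.05,-1.4,1],
    [0,-3.4,0,0.89,0.05,-2.7,1],
    [0,-4.8,0,1.35,0.05,-3.8,1],
    [0,-6.3,0,1.84,0.05,-4.9,1],
    [0,-7.7,0,2.4,0.05,-6.0,1],
    [0,-9.1,0,3.0,0.05,-7.0,1],
    [0,-10.6,0,3.68,0.05,-8.0,1],
    [0,-12.0,0,4.38,0.05,-9.0,1],
    [0,-13.4,0,5.14,0.05,-9.9,1],
    [0,-14.9,0,5.93,0.05,-10.8,1],
    [0,-14.9,0,5.93,0.05,-10.8,1]
  ]
}}

```text
t: 4.75
eef_pos: [0.5487, 0.1979, 0.2223]
eef_rot: [-0.052, 0.99, 0.006, 0.13]
wrist_force: [3.2, -3.5, -0.2]
opening: 0.0355
grasp_force: 44.3
```

```bash
python3 - <<'E'
from h import *
s=observe();print(s["t"],s["eef_pos"],s["wrist_force"],s["ft_torque"],s["opening"],s["grasp_force"])
for a in(.8,.85,.9,.95,1.0,1.05,1.1,1.15,1.2,1.25,1.28,1.31): print(a,rel(*pose(a)).tolist())
E
```

```text
4.75 [0.54867525 0.19793378 0.22226147] [ 3.21422958 -3.50885862 -0.20828982] [-0.58514514 -0.68576157 -0.24306407] 0.03551040733941099 44.3272465467453
0.8 [-0.05, 0.07, 0.03, -0.08, 0.05, 0.1]
0.85 [-0.05, -1.36, 0.03, 0.52, 0.04, -0.94]
0.9 [-0.05, -2.8, 0.03, 1.17, 0.04, -1.94]
0.95 [-0.05, -4.23, 0.03, 1.86, 0.04, -2.91]
1.0 [-0.05, -5.66, 0.03, 2.61, 0.04, -3.84]
1.05 [-0.05, -7.09, 0.03, 3.4, 0.04, -4.73]
1.1 [-0.05, -8.53, 0.03, 4.23, 0.04, -5.58]
1.15 [-0.05, -9.96, 0.03, 5.11, 0.04, -6.39]
1.2 [-0.05, -11.39, 0.03, 6.02, 0.04, -7.14]
1.25 [-0.05, -12.82, 0.03, 6.97, 0.04, -7.86]
1.28 [-0.05, -13.68, 0.03, 7.56, 0.04, -8.26]
1.31 [-0.05, -14.54, 0.03, 8.15, 0.04, -8.64]
```

>>> {"fn": "carry_out", "kwargs": {
  "series": [
    [0,-1.4,0,0.52,0,-0.94,1],
    [0,-2.8,0,1.17,0,-1.94,1],
    [0,-4.2,0,1.86,0,-2.9,1],
    [0,-5.7,0,2.6,0,-3.84,1],
    [0,-7.1,0,3.4,0,-4.73,1],
    [0,-8.5,0,4.23,0,-5.58,1],
    [0,-10,0,5.1,0,-6.39,1],
    [0,-11.4,0,6.0,0,-7.14,1],
    [0,-12.8,0,6.97,0,-7.86,1],
    [0,-13.7,0,7.56,0,-8.26,1],
    [0,-14.3,0,7.95,0,-8.5,1],
    [0,-14.3,0,7.95,0,-8.5,1]
  ]
}}

```text
t: 6.25
eef_pos: [0.4509, 0.1876, 0.2829]
eef_rot: [-0.051, 0.966, 0.013, 0.252]
wrist_force: [2.4, -5.3, -0.4]
opening: 0.0357
grasp_force: 44.0
```

```bash
python3 - <<'E'
from h import *
import cv2
s=observe();print(s["t"],s["eef_pos"],s["wrist_force"],s["ft_torque"],s["opening"],s["grasp_force"])
for a in(1.3,1.25,1.2,1.15,1.1,1.05,1,.95,.9,.85,.8,.75): print(a,rel(*pose(a)).tolist())
a=grab_frame("top")[230:400,60:230,::-1];b=grab_frame("scene")[60:230,300:510,::-1]
cv2.imwrite("pics/p3.png",np.hstack([cv2.resize(a,(350,350)),cv2.resize(b,(432,350))]))
E
```

```text
6.25 [0.45085054 0.18759843 0.28285716] [ 2.36605591 -5.3353885  -0.40348046] [-0.61295783 -0.51062622 -0.38211252] 0.035679946295526586 44.02042865753174
1.3 [-0.06, -0.05, 0.04, -0.02, 0.05, -0.12]
1.25 [-0.06, 1.38, 0.03, -0.81, 0.05, 0.76]
1.2 [-0.06, 2.82, 0.03, -1.55, 0.05, 1.68]
1.15 [-0.06, 4.25, 0.03, -2.25, 0.05, 2.64]
1.1 [-0.06, 5.68, 0.03, -2.9, 0.05, 3.64]
1.05 [-0.06, 7.11, 0.03, -3.5, 0.05, 4.66]
1 [-0.07, 8.55, 0.03, -4.05, 0.05, 5.72]
0.95 [-0.07, 9.98, 0.03, -4.54, 0.05, 6.81]
0.9 [-0.07, 11.41, 0.03, -4.98, 0.05, 7.92]
0.85 [-0.07, 12.84, 0.03, -5.36, 0.06, 9.05]
0.8 [-0.07, 14.28, 0.03, -5.69, 0.06, 10.2]
0.75 [-0.07, 15.71, 0.03, -5.95, 0.06, 11.37]
```

View pics/p3.png

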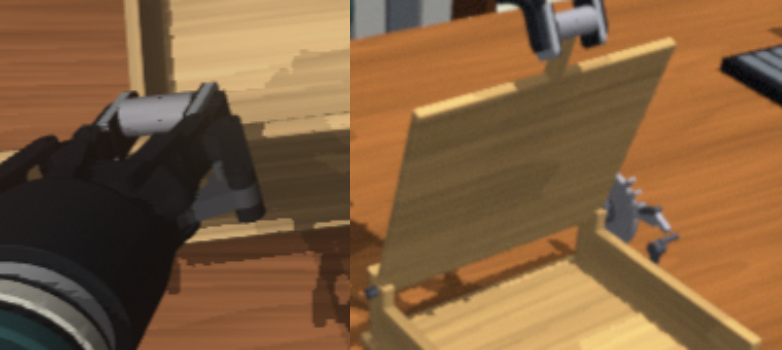

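The board stands at about 1.3. The right panel shows the pawl at (655,230), swung away from the toothed wheel. Lowering; the force around 0.8 will show whether it is clear.

>>> {"fn": "carry_out", "kwargs": {
  "series": [
    [0,1.4,0,-0.81,0.05,0.76,1],
    [0,2.8,0,-1.55,0.05,1.68,1],
    [0,4.2,0,-2.25,0.05,2.64,1],
    [0,5.7,0,-2.9,0.05,3.64,1],
    [0,7.1,0,-3.5,0.05,4.66,1],
    [0,8.5,0,-4.05,0.05,5.72,1],
    [0,10,0,-4.54,0.05,6.81,1],
    [0,11.4,0,-4.98,0.05,7.92,1],
    [0,11.4,0,-4.98,0.05,7.92,1],
    [0,12.8,0,-5.36,0.05,9.05,1],
    [0,14.3,0,-5.69,0.05,10.2,1],
    [0,15.7,0,-5.95,0.05,11.37,1]
  ]
}}

```text
t: 7.85
eef_pos: [0.5574, 0.1989, 0.2119]
eef_rot: [-0.052, 0.992, 0.005, 0.115]
wrist_force: [0.9, -6.3, 2.0]
opening: 0.0355
grasp_force: 43.9
```

```bash
python3 - <<'E'
from h import *
s=observe();print(s["t"],s["eef_pos"],s["wrist_force"],s["ft_torque"],s["opening"],s["grasp_force"])
for a in np.arange(.75,.15,-.05): print(a.round(2),rel(*pose(a)).tolist())
E
```

```text
7.85 [0.55742989 0.19885858 0.2118622 ] [ 0.8707585  -6.28679341  2.03827533] [-0.8569913   0.3727547  -0.22934757] 0.035496433601450765 43.88172447681427
0.75 [-0.11, -0.23, 0.0, -0.04, 0.05, -0.07]
0.7 [-0.11, 1.2, 0.0, -0.56, 0.05, 1.01]
0.65 [-0.11, 2.63, 0.0, -1.03, 0.05, 2.11]
0.6 [-0.11, 4.06, 0.0, -1.44, 0.05, 3.24]
0.55 [-0.11, 5.5, -0.0, -1.8, 0.05, 4.39]
0.5 [-0.11, 6.93, -0.0, -2.1, 0.06, 5.55]
0.45 [-0.11, 8.36, -0.0, -2.34, 0.06, 6.73]
0.4 [-0.11, 9.79, -0.01, -2.52, 0.06, 7.93]
0.35 [-0.11, 11.23, -0.01, -2.64, 0.06, 9.13]
0.3 [-0.11, 12.66, -0.01, -2.69, 0.07, 10.34]
0.25 [-0.11, 13.23, -0.01, -2.73, 0.07, 11.56]
0.2 [-0.11, 13.23, -0.01, -2.72, 0.07, 12.78]
```

Past 0.81 with no resistance, so the pawl is clear. I'm relaxing the slight sideways load too.

>>> {"fn": "carry_out", "kwargs": {
  "series": [
    [0,1.2,0,-0.56,-0.05,1.0,1],
    [0,2.6,0,-1.03,-0.1,2.1,1],
    [0,4.1,0,-1.44,-0.1,3.24,1],
    [0,5.5,0,-1.8,-0.1,4.39,1],
    [0,6.9,0,-2.1,-0.1,5.55,1],
    [0,8.4,0,-2.34,-0.1,6.73,1],
    [0,9.8,0,-2.52,-0.1,7.93,1],
    [0,11.2,0,-2.64,-0.1,9.13,1],
    [0,12.7,0,-2.69,-0.1,10.34,1],
    [0,13.2,0,-2.73,-0.1,11.5,1],
    [0,13.2,0,-2.72,-0.1,12.1,1],
    [0,13.2,0,-2.72,-0.1,12.1,1]
  ]
}}

```text
t: 9.35
eef_pos: [0.6118, 0.2046, 0.1003]
eef_rot: [-0.053, 0.999, -0.0, 0.001]
wrist_force: [-4.0, -5.2, -0.6]
opening: 0.0352
grasp_force: 43.5
```

```bash
python3 - <<'E'
from h import *
s=observe();print(s["t"],s["eef_pos"],s["wrist_force"],s["ft_torque"],s["opening"],s["grasp_force"])
for a in np.arange(.25,-.02,-.03): print(a.round(2),rel(*pose(a)).tolist())
E
```

```text
9.35 [0.61180038 0.20460082 0.10029263] [-4.00633835 -5.15667505 -0.64490113] [-0.73196742  0.94052637 -0.08834316] 0.03517684586059448 43.456599712371826
0.25 [-0.01, 0.13, 0.03, 0.17, 0.04, -0.53]
0.22 [-0.01, 0.13, 0.03, -0.0, 0.04, 0.18]
0.19 [-0.01, 0.13, 0.03, -0.15, 0.04, 0.9]
0.16 [-0.01, 0.13, 0.03, -0.28, 0.04, 1.63]
0.13 [-0.01, 0.13, 0.03, -0.38, 0.04, 2.35]
0.1 [-0.01, 0.13, 0.03, -0.46, 0.04, 3.08]
0.07 [-0.01, 0.13, 0.03, -0.52, 0.04, 3.82]
0.04 [-0.01, 0.13, 0.03, -0.56, 0.04, 4.55]
0.01 [-0.01, 0.13, 0.03, -0.58, 0.04, 5.29]
-0.02 [-0.01, 0.13, 0.03, -0.57, 0.04, 6.02]
```

>>> {"fn": "carry_out", "kwargs": {
  "series": [
    [0,0,0,-0.15,-0.1,0.6,1],
    [0,0,0,-0.28,-0.1,1.3,1],
    [0,0,0,-0.36,-0.1,2.0,1],
    [0,0,0,-0.44,-0.1,2.7,1],
    [0,0,0,-0.5,-0.1,3.4,1],
    [0,0,0,-0.54,-0.1,4.0,1],
    [0,0,0,-0.56,-0.1,4.5,1],
    [0,0,0,-0.57,-0.1,4.9,1],
    [0,0,0,-0.57,-0.1,5.0,1],
    [0,0,0,-0.57,-0.1,5.0,1]
  ]
}}

```text
t: 10.6
eef_pos: [0.6188, 0.2052, 0.0517]
eef_rot: [-0.053, 0.999, 0.001, 0.003]
wrist_force: [-3.3, 3.3, 0.2]
opening: 0.0353
grasp_force: 43.4
```

>>> {"fn": "carry_out", "kwargs": {
  "series": [
    [0,0,0,0,0,0.1,1],
    [0,0,0,0,0,0.2,1],
    [0,0,0,0,0,0.3,1],
    [0,0,0,0,0,0.4,1],
    [0,0,0,0,0,0.4,1],
    [0,0,0,0,0,0.4,1]
  ]
}}

```text
t: 11.35
eef_pos: [0.6189, 0.2052, 0.0487]
eef_rot: [-0.053, 0.999, 0.001, 0.003]
wrist_force: [-3.9, 3.8, 1.9]
opening: 0.035
grasp_force: 43.7
```

```bash
python3 - <<'E'
from h import *
import cv2
s=observe();print(s["t"],s["eef_pos"],s["wrist_force"],s["ft_torque"],s["opening"],s["grasp_force"],rel(*pose(0)))
b=grab_frame("scene")[120:300,300:540,::-1]
cv2.imwrite("pics/p4.png",cv2.resize(b,(720,540)))
E
```

```text
11.35 [0.61885518 0.20519818 0.04867366] [-3.91916278  3.81371929  1.86786897] [ 0.53941545  1.0340528  -0.0109863 ] 0.03495564126374487 43.74210834503174 [0.08 0.37 0.05 0.12 0.06 0.37]
```

View pics/p4.png

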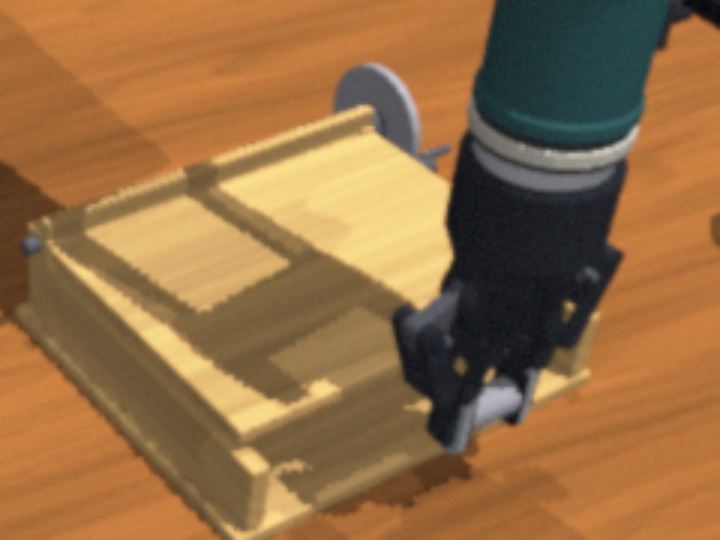

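The board is nearly down: its right edge, about (245,435), lies close to the side wall. Creeping until the contact force shows.

>>> {"fn": "carry_out", "kwargs": {
  "series": [
    [0,0,0,0.05,0,0.1,1],
    [0,0,0,0.05,0,0.2,1],
    [0,0,0,0.05,0,0.2,1],
    [0,0,0,0.05,0,0.2,1]
  ]
}}

```text
t: 11.9
eef_pos: [0.6189, 0.2052, 0.0486]
eef_rot: [-0.053, 0.999, 0.001, 0.004]
wrist_force: [-6.1, 3.1, 7.5]
opening: 0.0353
grasp_force: 44.4
```

>>> {"fn": "carry_out", "kwargs": {
  "series": [
    [0,0,0,0,0,0.1,1],
    [0,0,0,0,0,0.2,1],
    [0,0,0,0,0,0.2,1],
    [0,0,0,0,0,0.2,1]
  ]
}}

```text
t: 12.4
eef_pos: [0.619, 0.2053, 0.0485]
eef_rot: [-0.053, 0.999, 0.001, 0.004]
wrist_force: [-9.6, 2.6, 14.3]
opening: 0.035
grasp_force: 45.1
```

It's resting: force rises with no motion. I'll relax the preload, then open slowly.

>>> {"fn": "carry_out", "kwargs": {
  "series": [
    [0,0,0,0,0,-0.15,1],
    [0,0,0,0,0,-0.35,1],
    [0,0,0,0,0,-0.35,1],
    [0,0,0,0,0,-0.35,0.5],
    [0,0,0,0,0,-0.35,0.3],
    [0,0,0,0,0,-0.35,0.15],
    [0,0,0,0,0,-0.35,0],
    [0,0,0,0,0,-0.35,0],
    [0,0,0,0,0,-0.35,0],
    [0,0,0,0,0,-0.35,0]
  ],
  "force": 20
}}

```text
t: 13.65
eef_pos: [0.6181, 0.2044, 0.047]
eef_rot: [-0.053, 0.999, 0.0, 0.003]
wrist_force: [0.3, -0.5, -0.8]
opening: 0.0853
grasp_force: 0.0
```

>>> {"fn": "carry_out", "kwargs": {
  "series": [
    [0,0,0,0,0,-1,0],
    [0,0,0,0,0,-3,0],
    [0,0,0,0,0,-6,0],
    [0,0,0,0,0,-10,0],
    [0,0,0,0,0,-15,0],
    [0,0,0,0,0,-19,0],
    [0,0,0,0,0,-19,0],
    [0,0,0,0,0,-19,0]
  ]
}}

```text
t: 14.65
eef_pos: [0.617, 0.2042, 0.2377]
eef_rot: [-0.053, 0.999, 0.0, 0.003]
wrist_force: [0.3, -1.5, -1.2]
opening: 0.0851
grasp_force: 0.0
```

```bash
python3 - <<'E'
from h import *
import cv2
s=observe();print(s["t"],s["eef_pos"],s["wrist_force"],s["opening"])
b=grab_frame("scene")[120:300,300:540,::-1]
cv2.imwrite("pics/p5.png",cv2.resize(b,(720,540)))
P=Rz.apply([.245,0,0])+[HX,HY,.068];print(proj("scene",P))
E
```

```text
14.65 [0.6170059  0.20421525 0.23766313] [ 0.25422845 -1.49145726 -1.19159963] 0.08513093264455916
[[459.85839766 254.33184087]]
```

View pics/p5.png

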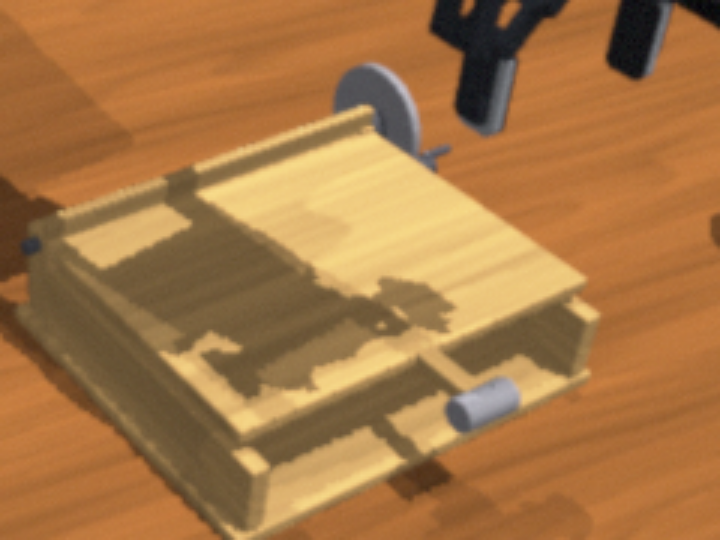

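The board lies flat. The knob's centre at (482,405) is scene pixel (460.7, 255), against (459.9, 254.3) predicted for angle 0. The gripper is clear, so I'm handing in.

```bash
python3 -c "
from workcell import *
print(job_done())"
```

```text
the job is handed in; nothing more can be done
None
```

I lifted the board by the knob to about 1.3 rad, past the last notch, where the pawl swung clear, then lowered it in the grip until it lay flat on its base and let go; I handed the job in at about 15 s with the gripper clear.

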